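# Open up the shop's display cabinet in the morning

### The job

Open the display cabinet for the day: lift the yellow night bar straight up out of its two U brackets, keeping it level, and lay the whole of it on the black mat without dropping it. Then swing the right-hand door with the blue cover strip wide open, and only after that the left-hand door that the strip was holding shut; leave both doors wide open and do not shift or knock over any of the stock.

Things in the scene. Friction and masses are not known exactly. Their poses are not given: they have to be found in the camera images.
- cabinet: Fixed counter-top display cabinet, clear panes, aluminium posts, dark blue top rim and plinth: 200 (its x) by 300 (its y) by 250 mm high. Origin under its centre, on the table. Its -x axis points out of its front (door faces at x = -100 mm), +y to the left for someone facing the front; left and right below are meant so.
- bracket_left (a point): Middle of the mouth of the left U bracket, 205 mm above the table, 54 mm in front of the door faces, 142 mm left of the cabinet's middle. The slot is open at the top, 24 mm wide (front to back), 30 mm deep and 14 mm long; dark steel, 4 mm uprights.
- bracket_right (a point): The same for the right U bracket, 142 mm right of the middle.
- bar: Yellow 20 mm square tube along its y, 320 mm long over black 28 mm square end caps, 0.2 to 0.45 kg. Origin: middle of the tube; z up. Starts in both brackets, origin 185 mm above the table, in front of the door pulls, barring both doors; free after rising 30 mm. On the mat its origin is 18 mm above the table. Black lifting grip on its middle: 40 mm along, 18 across, 10 to 50 mm above the origin.
- bar_grip (a point): The point to grip in the lifting grip: 34 mm above the bar's origin (24 mm above the tube's upper face). Same axes as the bar. Pads may close along the bar (40 mm wide there, the easy way, free on both sides) or across it (18 mm).
- bar_end_left (a point): End of the bar on its +y side, on the tube's centre line, 160 mm from the origin.
- bar_end_right (a point): The other end of the bar (-y side), 160 mm from the origin.
- mat: Black counter mat fixed on the table, 150 (its x) by 400 (its y) by 4 mm thick. Origin under its centre. The bar goes along its y axis.
- leaf_cover (a joint): Right-hand door (129 wide, 234 high, 16 mm thick), hinged at the cabinet's right: 0 shut, grows as it opens (anticlockwise from above), stop at 1.6; wide open means over 1.3. Its 26 mm wide blue strip laps 13 mm over the front of the other door. A roller catch holds it; lets go at about 7 N on the pull within the first 0.1 rad. Then it stays where left (light hinge friction).
- leaf_cover_handle (a point): Grip point on the right-hand door's pull: an upright round black bar, 12 mm diameter, centre line 32 mm before the door face, from 100 to 238 mm above the table, on two thin posts 120 and 176 mm up. The point is on the centre line, 214 mm above the table, 95 mm from the hinge line. Can be pinched from above, fingers to its left and right. The two pulls are 84 mm apart.
- leaf_cover_hinge (a point): Point on the right-hand door's upright hinge line, 2 mm in front of the door face, 132 mm right of the cabinet's middle, 214 mm above the table.
- leaf_under (a joint): Left-hand door, same size, hinged at the cabinet's left, held only by the other door's strip: 0 shut, grows as it opens (clockwise from above), stop at 1.6; wide open means over 1.3. No catch; it stays where it is left (light hinge friction).
- leaf_under_handle (a point): The same point on the left-hand door's pull, 214 mm above the table.
- leaf_under_hinge (a point): Point on the left-hand door's upright hinge line, 132 mm left of the cabinet's middle, 214 mm above the table.
- oil_left: Stock, leave alone: green glass bottle in the cabinet, 54 mm diameter, 185 mm high. Origin under its centre.
- oil_middle: Stock, leave alone: brown glass bottle in the cabinet, 54 mm diameter, 185 mm high. Origin under its centre.
- honey_jar: Stock, leave alone: brown jar in the cabinet, 68 mm diameter, 100 mm high. Origin under its centre.
- juice: Stock, leave alone: orange juice bottle on the table, 72 mm diameter, 200 mm high. Origin under its centre.
- tin: Stock, leave alone: red-labelled tin on the table, 74 mm diameter, 105 mm high. Origin under its centre.
- jam_jar: Stock, leave alone: dark red jar on the table, 68 mm diameter, 110 mm high. Origin under its centre.
- tea_box: Stock, leave alone: yellow carton on the table, 75 by 120 by 100 mm high. Origin under its centre.

How it is judged:
On the way, in this order (a step that is already met when the one before it is completed fails the run):
1. the bar is lifted level, both ends clear above the brackets, doors still shut (z of bar_end_left in the frame of bracket_left above 0.012 m and z of bar_end_right in the frame of bracket_right above 0.012 m and value of joint each of leaf_cover, leaf_under below 0.15 rad), for 0.1 s.
2. the bar lies whole on the mat, released (x of bar_end_left in the frame of mat between -0.076 and 0.076 m and y of bar_end_left in the frame of mat between -0.201 and 0.201 m and z of each of bar_end_left, bar_end_right in the frame of mat below 0.03 m and x of bar_end_right in the frame of mat between -0.076 and 0.076 m and y of bar_end_right in the frame of mat between -0.201 and 0.201 m and linear speed of bar below 0.03 m/s and contact force between the fingers and bar below 0.1 N), for 0.2 s.
3. the door with the cover strip is wide open (over 1.3 rad), the other door still shut (value of joint leaf_cover above 1.3 rad and value of joint leaf_under below 0.15 rad), for 0.1 s.
4. the other door is wide open too (value of joint leaf_under above 1.3 rad), for 0.1 s.
At the end, for the whole second after the job is handed in: The bar lies at rest flat on the mat with both its ends within the mat's outline, both doors stand still more than 1.3 rad (75 degrees) open, and all stock stands upright within 30 mm of where it was (all of step 2 and value of joint each of leaf_cover, leaf_under above 1.3 rad and velocity of joint leaf_cover between -0.1 and 0.1 rad/s and velocity of joint leaf_under between -0.1 and 0.1 rad/s and angle between each of oil_left, oil_middle, honey_jar, juice, tin, jam_jar, tea_box's own z axis and vertical below 0.2 rad and distance of each of oil_left, oil_middle, honey_jar, juice, tin, jam_jar, tea_box from where it was at the start of the episode below 0.03 m); the robot touches nothing.
It fails at once if the bar is tilted more than about 20 degrees from level (angle between bar's own y axis and vertical below 1.22 rad or angle between bar's own y axis and vertical above 1.92 rad).
It fails at once if the bar is dropped or thrown (contact force between the fingers and bar below 0.05 N and linear speed of bar above 0.7 m/s).
It fails at once if the left-hand door is opened while the door with the strip is not open yet (value of joint leaf_under above 0.15 rad and value of joint leaf_cover below 0.6 rad).
It fails at once if stock is shifted by more than 30 mm or tipped over (distance of any of oil_left, oil_middle, honey_jar, juice, tin, jam_jar, tea_box from where it was at the start of the episode above 0.03 m or angle between any of oil_left, oil_middle, honey_jar, juice, tin, jam_jar, tea_box's own z axis and vertical above 0.3 rad).
It also fails if it takes over 72 s, if anything falls off the work surface, if the arm or the gripper's body presses on something with over 40 N, if the wrist force passes 120 N, or if a joint passes its speed limit or range.

### The arm

A 6-joint arm with a two-finger parallel gripper is mounted at the origin on the work surface. World frame = base frame: x ahead of the robot, y to its left, z up, the work surface at z = 0. Lengths are in m, angles in rad, forces in N, time in s.
With the tool pointing down it reaches from about 0.325 to 0.75 m from the base axis. Payload 7.6 kg.
Tool frame: the origin (TCP) lies at the very end of the fingers, on their centre line; the grasp point (between the pads) lies 19 mm behind it (robot.hold_point_z is the distance from the TCP to the grasp point, in m); z points along the fingers, y is the direction in which the jaws open and shut (so a half turn about z gives the same grasp; the last joint's range is limited). The gripper opens to 85 mm and grips with 20 to 120 N. Pads are 22 mm wide; open, the fingers measure 114 mm over their backs; the gripper's body (76 mm by 85 mm) begins 54 mm behind the grasp point. The pads swing forward as they close: fully open they stand 13 mm farther back than shut.
Start: joints at [-1.395, 0.052, 1.401, -0, 1.689, -0.07], TCP at [0.128, -0.509, 0.231] pointing down, gripper open.
Joint ranges: [-2.9, 2.9], [-0.91, 2.17], [0.12, 2.37], [-1.06, 4.2], [0.26, 2.73], [-2.93, 2.93]. Speed limits (rad/s): [2.57, 2.57, 3.01, 3.14, 3.14, 3.14].

### API

Orientations are given as a rotation vector (axis times angle).
In Python, from workcell import robot gives the robot as it stands. The module is installed in compiled form; this text tells all that it offers.
- The arm moves only by the tool play_rows, never from a script. Its argument "plan" is a list of rows, each a list of 7 numbers: the shift along the tool's x, y, z in cm, then the turn, a rotation vector about the tool's x, y, z in rad, then the closure, from 0 (fully open) to 1 (shut). A call has 1 to 8 rows; each row shifts and turns the commanded pose from where the row before left it, along the tool's axes as they then stand; what a row does not reach is not made up. A row lasts 1/10 s, in which the tool goes at most 50 mm and 8.59 degrees, less where a joint would pass 70% of its speed; a pose out of reach is approached as far as the arm can. A call with a gripper value outside its range is refused whole. The fingers move at their own pace and stop on an object; the grip force is fixed at half the most. Time passes only in rows, so rows that do not move let the fingers close. It gives the time, the measured TCP pose, the force and the opening at its end, in the units of the state.
- robot.sense(): the state, without advancing time (a new reading comes with each control period).
- robot.camera(name): name is "scene" or "top" or "wrist"; returns a dict with "img" (384x512x3 uint8, blue, green, red), "fx", "fy", "cx", "cy" (pixels), "rvec" (rotation vector, rad) and "tvec" (3), from world to camera coordinates, as OpenCV has them. Camera axes: x right, y down, z forward; pixel columns grow to the right and rows downward; lengths in m; the calibration is good to about 2 mm. A picture is of the moment at which its call begins. There is no depth.
- robot.finish_job(): hands the job in, once; it reports no verdict.
Trained networks look in the newest picture that a camera, given by its name, has taken for a name from the list of things; names that differ only in an ending like _2 or _b are one class to them, and where a whole thing is asked for, a point or a joint stands for the part that bears it (a point fixed in the world has none). Each returns a list of dicts, best first, with "conf" (0 to 1); they miss things now and then, are a little off and sometimes report something else, mostly with a low value. They report only what shows in the picture. A call takes as long as a camera call.
- robot.spot_in(camera, name): "bbox" ([left, top, right, bottom] in pixels, round what is visible of it).
- robot.regions_of(camera, name): "pixels" (384x512 bool, what is visible of it) and "bbox" ([left, top, right, bottom] in pixels, round what is visible of it).
The state is a dict: "clock": time; "q": joint angles; "qd": joint speeds; "joint_torque": joint torques, N m; "ee_pos": TCP position; "tool_rot": TCP orientation; "contact_force": force on the tool from outside, world axes, zero at the start; "moment": the same for the moment, N m; "finger_gap": finger opening in m.
Only numpy, scipy, OpenCV 4.12 (cv2) and the standard library are available. Lean on these libraries where they do the work, as an engineer would, in place of code of your own. Each camera call takes 0.05 s, during which the arm holds its last target.

## Working session

There is one attempt and no reset: what is moved stays moved. The work goes in short steps, Python scripts to look and compute and a tool call to move; the robot and the scene stay as the last step left them, time stands still between calls to the robot, and variables do not carry over. Pictures are saved under pics/ and viewed, and the job is handed in when it is done.

Besides the shell and the picture viewer there is one more tool, called after ">>>" in YAML: its name, and indented under it one key for each argument. play_rows: Moves the arm, as the interface text tells. Its arguments: {"type":"object","properties":{"plan":{"type":"array","items":{"type":"array","items":{"type":"number"}}}},"required":["plan"]}

```bash
mkdir -p pics; ls; python3 - <<'E'
from workcell import robot
import cv2
for n in ["scene","top","wrist"]:
    c=robot.camera(n); cv2.imwrite(f"pics/{n}0.png",c["img"])
    print(n,c["fx"],c["fy"],c["cx"],c["cy"],c["rvec"],c["tvec"])
print(robot.sense()); print(robot.hold_point_z)
E
```

```text
pics
scene 390.0339382225025 390.0339382225025 256.13865151731187 195.81257925765257 [ 2.53653956  1.27714438 -0.20780104] [-0.32738371 -0.41259188  1.78296337]
top 500.14338860738303 500.14338860738303 261.3912349717136 197.64764479238542 [ 2.12602551 -2.15236845  0.19538267] [-0.01499958  0.60371354  1.62274674]
wrist 330.77011091769947 330.77011091769947 253.98909057118624 193.44919656263102 [-2.26249608  1.76496952  0.29311985] [-0.52369129 -0.04210133  0.38076992]
{'clock': 0.15, 'q': array([-1.39529226e+00,  5.26885170e-02,  1.40147601e+00,  1.05805206e-05,
        1.68861795e+00, -7.02658098e-02]), 'qd': array([ 0.00047255, -0.00186914, -0.00236144, -0.00025744,  0.00095295,
        0.00180993]), 'joint_torque': array([ 1.04548867e-04, -3.81952500e+01, -3.60423017e+01, -7.16241266e-05,
        4.65023186e-03, -2.26422128e-05]), 'ee_pos': array([ 0.12773693, -0.50898906,  0.23067559]), 'tool_rot': array([-3.11672235e+00, -3.84939760e-01,  8.17842828e-05]), 'contact_force': array([ 0.30258681, -0.41891624,  0.09926347]), 'moment': array([-0.0168954 ,  0.03422577,  0.00886294]), 'finger_gap': 0.08518930079419686}
0.0187
```

View pics/scene0.png

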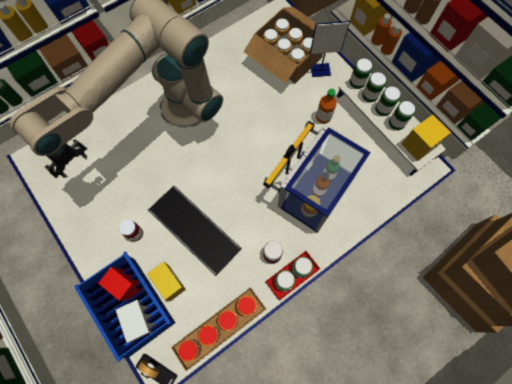

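View pics/top0.png

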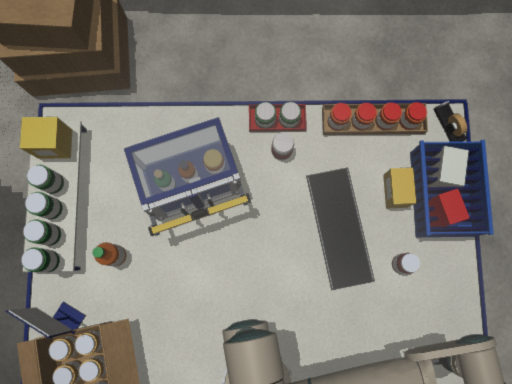

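View pics/wrist0.png

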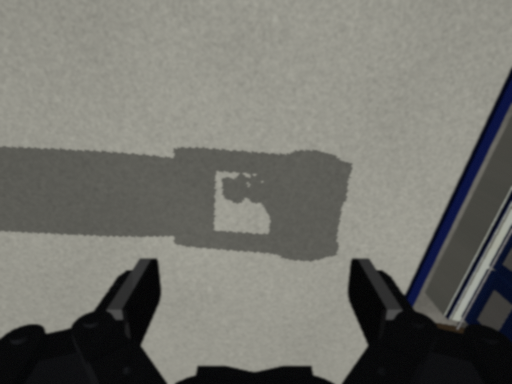

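```bash
cat > h.py <<'E'
import numpy as np, cv2
from workcell import robot
from scipy.spatial.transform import Rotation as R
def K(c): return np.array([[c["fx"],0,c["cx"]],[0,c["fy"],c["cy"]],[0,0,1.]])
def w(c,u,v,z):
    Rm=R.from_rotvec(c["rvec"]).as_matrix(); o=-Rm.T@c["tvec"]
    d=Rm.T@np.array([(u-c["cx"])/c["fx"],(v-c["cy"])/c["fy"],1.]); return o+d*(z-o[2])/d[2]
def p(c,P):
    return cv2.projectPoints(np.array(P,float).reshape(-1,1,3),np.array(c["rvec"]),np.array(c["tvec"]),K(c),None)[0].reshape(-1,2)
E
python3 - <<'E'
from h import *
T=robot.camera("top"); S=robot.camera("scene")
cv2.imwrite("pics/top1.png",cv2.resize(T["img"][110:250,85:285],None,fx=4,fy=4,interpolation=cv2.INTER_CUBIC))
cv2.imwrite("pics/scene1.png",cv2.resize(S["img"][80:240,240:400],None,fx=3.7,fy=3.7,interpolation=cv2.INTER_CUBIC))
for n in ["cabinet","bar","mat","oil_left","juice","tin","jam_jar","tea_box","honey_jar"]:
  for cn,c in (("top",T),("scene",S)):
    for r in robot.regions_of(cn,n)[:1]:
        m=r["pixels"]; v,u=np.nonzero(m)
        rect=cv2.minAreaRect(np.c_[u,v].astype(np.float32))
        z={"bar":.195,"mat":.004,"cabinet":.25,"juice":.2,"tin":.105,"jam_jar":.11,"tea_box":.1}.get(n,.15)
        print(n,cn,round(r["conf"],2),r["bbox"],[tuple(w(c,a,b,z)[:2].round(3)) for a,b in cv2.boxPoints(rect)], w(c,u.mean(),v.mean(),z).round(3))
E
```

```text
cabinet top 0.56 [127.7, 117.5, 244.0, 225.5] [(np.float64(0.726), np.float64(0.395)), (np.float64(0.825), np.float64(0.105)), (np.float64(0.582), np.float64(0.028)), (np.float64(0.49), np.float64(0.311))] [0.656 0.21  0.25 ]
cabinet scene 0.9 [268.7, 125.2, 371.2, 230.5] [(np.float64(0.625), np.float64(-0.03)), (np.float64(0.488), np.float64(0.332)), (np.float64(0.731), np.float64(0.396)), (np.float64(0.846), np.float64(0.042))] [0.692 0.182 0.25 ]
bar top 0.65 [147.7, 194.9, 254.1, 231.7] [(np.float64(0.493), np.float64(0.327)), (np.float64(0.597), np.float64(0.021)), (np.float64(0.569), np.float64(0.011)), (np.float64(0.465), np.float64(0.317))] [0.53  0.17  0.195]
bar scene 0.63 [266.7, 115.9, 315.5, 187.3] [(np.float64(0.565), np.float64(0.012)), (np.float64(0.459), np.float64(0.324)), (np.float64(0.494), np.float64(0.332)), (np.float64(0.599), np.float64(0.021))] [0.532 0.171 0.195]
mat top 0.65 [188.2, 175.3, 233.3, 207.4] [(np.float64(0.639), np.float64(0.235)), (np.float64(0.692), np.float64(0.081)), (np.float64(0.622), np.float64(0.058)), (np.float64(0.57), np.float64(0.21)
[... 1630 characters left out ...]
 0.1  ]
tea_box scene 0.74 [147.4, 262.2, 185.2, 300.1] [(np.float64(0.571), np.float64(-0.522)), (np.float64(0.572), np.float64(-0.436)), (np.float64(0.709), np.float64(-0.434)), (np.float64(0.707), np.float64(-0.517))] [ 0.639 -0.479  0.1  ]
honey_jar top 0.5 [125.8, 117.0, 246.7, 235.8] [(np.float64(0.754), np.float64(0.421)), (np.float64(0.859), np.float64(0.11)), (np.float64(0.565), np.float64(0.017)), (np.float64(0.467), np.float64(0.319))] [0.678 0.224 0.15 ]
honey_jar scene 0.67 [288.0, 153.8, 306.4, 196.9] [(np.float64(0.61), np.float64(0.042)), (np.float64(0.521), np.float64(0.205)), (np.float64(0.567), np.float64(0.227)), (np.float64(0.654), np.float64(0.064))] [0.581 0.156 0.15 ]
```

```bash
ls pics
```

```text
scene0.png
scene1.png
top0.png
top1.png
wrist0.png
```

View pics/top1.png

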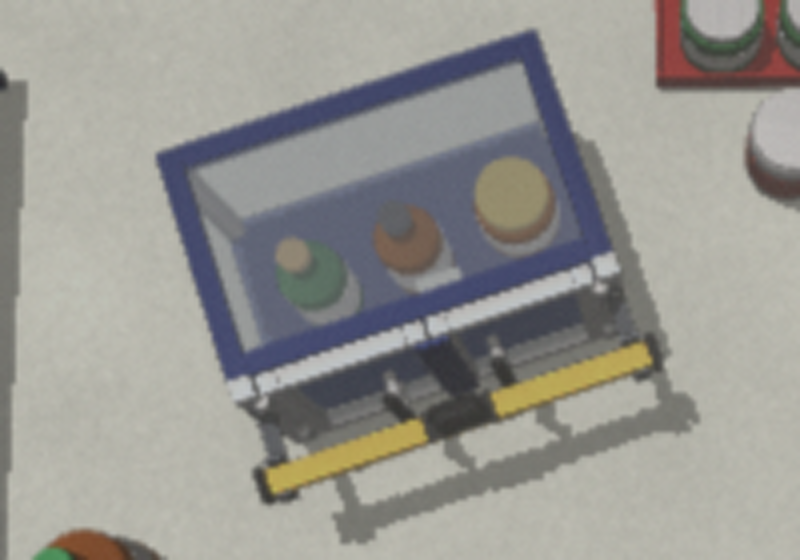

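View pics/scene1.png

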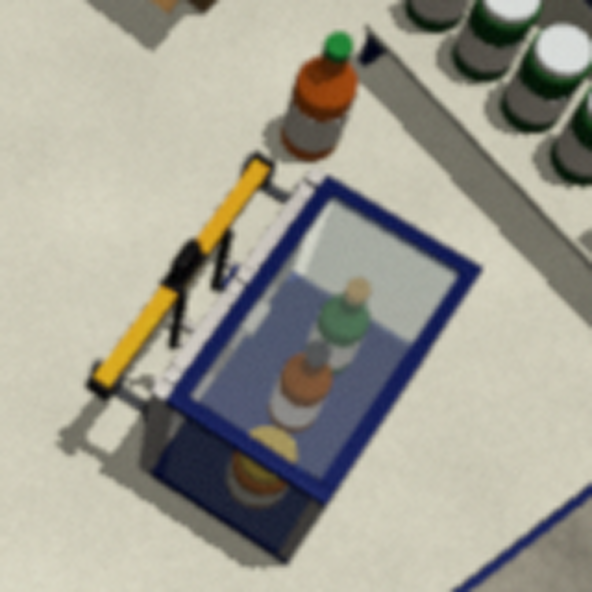

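```bash
python3 - <<'E'
from h import *
from scipy.optimize import minimize
T=robot.camera("top"); S=robot.camera("scene")
def fit(c,roi,name):
    im=cv2.cvtColor(c["img"],cv2.COLOR_BGR2HSV); m=((im[...,0]>18)&(im[...,0]<34)&(im[...,1]>130)&(im[...,2]>80)).astype(np.uint8)
    mm=np.zeros_like(m); a,b,d,e=roi; mm[b:e,a:d]=m[b:e,a:d]
    if name=="top": pass
    v,u=np.nonzero(mm); print(name,len(u))
    # split out by grip: hull fill
    hull=cv2.convexHull(np.c_[u,v].astype(np.int32)); t=np.zeros(m.shape,np.uint8); cv2.fillConvexPoly(t,hull,1)
    return t
ts=[(T,fit(T,(140,185,260,240),"top")),(S,fit(S,(258,110,320,195),"scene"))]
def box(x,y,yaw,L,z=.185):
    P=np.array([[i,j,k] for i in(-.01,.01) for j in(-L/2,L/2) for k in(-.01,.01)])
    return P@R.from_euler("z",yaw).as_matrix().T+[x,y,z]
def cost(q,sel=ts):
    s=0
    for c,t in sel:
        sc=8; P=p(c,box(*q)); 
        r=np.zeros(t.shape,np.float32)
        rr=np.zeros((384*4,512*4),np.uint8); cv2.fillConvexPoly(rr,np.round(cv2.convexHull(((P+.5)*4*16).astype(np.float32))).astype(np.int32),1,shift=4)
        r=cv2.resize(rr.astype(np.float32),(512,384),interpolation=cv2.INTER_AREA)
        s+=np.abs(r-t).sum()
    return s
for sel in (ts,ts[:1],ts[1:]):
    r=minimize(cost,[.532,.171,.32,.3],args=(sel,),method="Nelder-Mead",options=dict(initial_simplex=np.array([.532,.171,.32,.3])+np.vstack([np.zeros(4),np.diag([.01,.01,.05,.02])]),maxiter=400)); print(r.x.round(4),r.fun)
# mat
for c,n,roi in ((T,"top",(295,160,385,300)),(S,"scene",(140,175,250,285))):
    g=c["img"].max(2); mm=np.zeros(g.shape,np.uint8); a,b,d,e=roi; mm[b:e,a:d]=(g[b:e,a:d]<75)
    cs=max(cv2.findContours(mm,0,1)[0],key=cv2.contourArea); 
    W=np.array([w(c,u,v,.004)[:2] for u,v in cs[:,0]],np.float32); print(n,cv2.minAreaRect(W*1000))
for n,pts in (("cabtop",[(160,155),(537,32),(612,255),(232,378)]),):
    print([w(T,85+(x-1.5)/4,110+(y-1.5)/4,.25)[:2].round(3) for x,y in pts])
E
```

```text
top 405
scene 333
[0.5318 0.1698 0.319  0.2981] 215.25
[0.5322 0.1714 0.3157 0.2911] 130.8125
[0.5293 0.1728 0.3183 0.3025] 49.75
top ((506.18365478515625, -289.1512451171875), (391.1354064941406, 130.31349182128906), 10.653752326965332)
scene ((507.151123046875, -287.4175109863281), (394.51922607421875, 138.11044311523438), 10.49604320526123)
[array([0.723, 0.387]), array([0.816, 0.106]), array([0.643, 0.05 ]), array([0.554, 0.329])]
```

```bash
cat >> h.py <<'E'
YAW=.318; B=np.array([.531,.171]); 
def c2w(x,y,z=0):
    Z=R.from_euler("z",YAW).as_matrix(); C=np.r_[B,0]+Z@[.154,0,0]; return C+Z@[x,y,z]
def down(a):  # tool y at world angle a, z down
    y=np.array([np.cos(a),np.sin(a),0]); z=np.array([0,0,-1.]); return R.from_matrix(np.c_[np.cross(y,z),y,z])
def rows(wps,g,start=None):
    """wps: list of (xyz, yaw of tool y, n rows)"""
    s=robot.sense(); P=np.array(s["ee_pos"] if start is None else start[0]); Q=R.from_rotvec(s["tool_rot"]) if start is None else start[1]
    out=[]
    for xyz,a,n in wps:
        P0,Q0=P,Q; Qt=down(a); dq=(Q0.inv()*Qt).as_rotvec()
        for i in range(1,n+1):
            f=i/n; Pd=P0+(np.array(xyz)-P0)*f; Qd=Q0*R.from_rotvec(dq*f)
            t=np.round(Q.inv().apply(Pd-P)*100,2); r=np.round((Q.inv()*Qd).as_rotvec(),3)
            P=P+Q.apply(t/100); Q=Q*R.from_rotvec(r); out.append([*t.tolist(),*r.tolist(),g])
            if np.linalg.norm(t)>5 or np.linalg.norm(r)>.149: print("TOO FAST",t,r)
    for i in range(0,len(out),8): print("CALL",str([[(x+0.0) for x in o] for o in out[i:i+8]]).replace(" ",""))
    print("end",P.round(4)); return P,Q
def st():
    s=robot.sense(); m=R.from_rotvec(s["tool_rot"]).as_matrix()
    print("t",s["clock"],"pos",s["ee_pos"].round(4),"yawY",round(float(np.arctan2(m[1,1],m[0,1])),4),"z",m[:,2].round(3),"F",s["contact_force"].round(1),"gap",round(float(s["finger_gap"]),4),"q",s["q"].round(2))
E
python3 - <<'E'
from h import *
a=YAW-np.pi/2; g=c2w(-.156,0)[:2]; print(g,a)
rows([((.40,-.28,.30),a,8),((g[0],g[1],.30),a,14)],0.0)
E
```

```text
[0.52910027 0.17037467] -1.2527963267948965
CALL [[4.0,-1.95,-0.86,0.0,0.0,-0.009,0.0],[4.01,-1.92,-0.86,0.0,0.0,-0.009,0.0],[4.03,-1.88,-0.86,0.0,0.0,-0.009,0.0],[4.05,-1.84,-0.85,0.0,0.0,-0.009,0.0],[4.07,-1.8,-0.86,0.0,0.0,-0.009,0.0],[4.08,-1.77,-0.86,0.0,0.0,-0.009,0.0],[4.1,-1.74,-0.86,0.0,0.0,-0.009,0.0],[4.11,-1.69,-0.86,0.0,0.0,-0.009,0.0]]
CALL [[1.88,-2.77,0.0,0.0,0.0,0.0,0.0],[1.88,-2.77,0.0,0.0,0.0,0.0,0.0],[1.88,-2.76,0.0,0.0,0.0,0.0,0.0],[1.88,-2.77,0.0,0.0,0.0,0.0,0.0],[1.89,-2.77,0.0,0.0,0.0,0.0,0.0],[1.88,-2.77,0.0,0.0,0.0,0.0,0.0],[1.88,-2.77,0.0,0.0,0.0,0.0,0.0],[1.88,-2.76,0.0,0.0,0.0,0.0,0.0]]
CALL [[1.88,-2.77,0.0,0.0,0.0,0.0,0.0],[1.88,-2.77,0.0,0.0,0.0,0.0,0.0],[1.88,-2.77,0.0,0.0,0.0,0.0,0.0],[1.88,-2.76,0.0,0.0,0.0,0.0,0.0],[1.89,-2.77,0.0,0.0,0.0,0.0,0.0],[1.88,-2.77,-0.01,0.0,0.0,0.0,0.0]]
end [0.5291 0.1704 0.3   ]
```

>>> play_rows:
  plan:
    - [4,-1.9,-0.9,0,0,-0.009,0]
    - [4,-1.9,-0.9,0,0,-0.009,0]
    - [4,-1.9,-0.9,0,0,-0.009,0]
    - [4,-1.8,-0.9,0,0,-0.009,0]
    - [4,-1.8,-0.9,0,0,-0.009,0]
    - [4,-1.8,-0.9,0,0,-0.009,0]
    - [4,-1.7,-0.9,0,0,-0.009,0]
    - [4,-1.7,-0.9,0,0,-0.009,0]

```text
clock: 2.05
ee_pos: [0.397, -0.2808, 0.3039]
tool_rot: [3.101, 0.498, 0.001]
contact_force: [-1.1, -1.3, -0.5]
finger_gap: 0.0853
```

>>> play_rows:
  plan:
    - [1.9,-2.8,0,0,0,0,0]
    - [1.9,-2.8,0,0,0,0,0]
    - [1.9,-2.8,0,0,0,0,0]
    - [1.9,-2.8,0,0,0,0,0]
    - [1.9,-2.8,0,0,0,0,0]
    - [1.9,-2.8,0,0,0,0,0]
    - [1.9,-2.8,0,0,0,0,0]
    - [1.9,-2.8,0,0,0,0,0]

```text
clock: 2.85
ee_pos: [0.4705, -0.0205, 0.3034]
tool_rot: [3.102, 0.497, 0.001]
contact_force: [0.2, -0.3, -0.3]
finger_gap: 0.0854
```

```bash
python3 - <<'E'
from h import *
st()
a=YAW-np.pi/2; g=c2w(-.156,0)[:2]
rows([((g[0],g[1],.30),a,6)],0.0)
E
```

```text
t 2.85 pos [ 0.4705 -0.0205  0.3034] yawY -1.253 z [ 0. -0. -1.] F [ 0.2 -0.3 -0.3] gap 0.0854 q [-0.12 -0.11  1.41 -0.    1.83  1.13]
CALL [[1.92,-2.72,0.06,0.0,0.0,0.0,0.0],[1.92,-2.71,0.05,0.0,0.0,0.0,0.0],[1.93,-2.72,0.06,0.0,0.0,0.0,0.0],[1.92,-2.72,0.06,0.0,0.0,0.0,0.0],[1.92,-2.71,0.06,0.0,0.0,0.0,0.0],[1.92,-2.72,0.05,0.0,0.0,0.0,0.0]]
end [0.5291 0.1704 0.3   ]
```

>>> play_rows:
  plan:
    - [1.9,-2.7,0,0,0,0,0]
    - [1.9,-2.7,0,0,0,0,0]
    - [1.9,-2.7,0,0,0,0,0]
    - [1.9,-2.7,0,0,0,0,0]
    - [1.9,-2.7,0,0,0,0,0]
    - [0,0,0,0,0,0,0.2]
    - [0,0,0,0,0,0,0.2]

```text
clock: 3.55
ee_pos: [0.5183, 0.1364, 0.303]
tool_rot: [3.101, 0.499, -0.001]
contact_force: [0.2, 0.4, -0.3]
finger_gap: 0.0682
```

```bash
python3 - <<'E'
from h import *
st()
c=robot.camera("wrist"); cv2.imwrite("pics/wrist1.png",c["img"])
im=cv2.cvtColor(c["img"],cv2.COLOR_BGR2HSV); m=((im[...,0]>18)&(im[...,0]<34)&(im[...,1]>130)&(im[...,2]>60)).astype(np.uint8)*255
cv2.imwrite("pics/wrist1m.png",m)
print(c["rvec"],c["tvec"])
for y in(-.142,0,.142): print(y,p(c,[c2w(-.144,y,.195),c2w(-.164,y,.195)]).round(1).tolist())
print("grip top",p(c,[c2w(-.154+i,j,.235) for i in(-.009,.009) for j in(-.02,.02)]).round(1).tolist())
print("pulls",p(c,[c2w(-.132,j,.238) for j in(-.042,.042)]).round(1).tolist())
E
```

```text
t 3.55 pos [0.5183 0.1364 0.303 ] yawY -1.2517 z [-0.001 -0.    -1.   ] F [ 0.2  0.4 -0.3] gap 0.0682 q [ 0.19  0.08  1.23 -0.    1.83  1.44]
[-2.31935896  1.67692239  0.27730129] [-0.03231463  0.44084215  0.62120359]
-0.142 [[402.6, 149.6], [398.9, 174.7]]
0 [[217.3, 149.4], [218.2, 174.6]]
0.142 [[31.9, 149.3], [37.4, 174.5]]
grip top [[241.9, 189.2], [182.2, 189.2], [241.6, 163.0], [180.3, 163.0]]
pulls [[276.0, 144.1], [143.0, 144.0]]
```

View pics/wrist1.png

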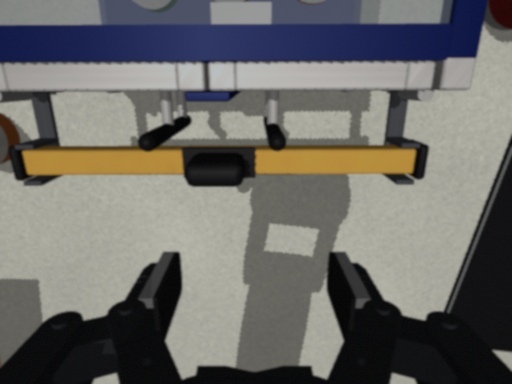

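```bash
python3 - <<'E'
from h import *
m=cv2.imread("pics/wrist1m.png",0); 
for lo,hi in((40,170),(265,400)):
    for nm in("top","bot"):
        xs=np.arange(lo,hi); ys=[(np.nonzero(m[140:185,x])[0].min() if nm=="top" else np.nonzero(m[140:185,x])[0].max()+1)+140-.5 for x in xs]
        print(lo,nm,np.polyfit(xs-250,ys,1).round(4))
print(np.nonzero(m[160])[0][[0,-1]], np.diff(np.nonzero(m[160])[0]).max(), [x for x in np.nonzero(m[160])[0] if 150<x<300 and (m[160,x-1]==0 or m[160,x+1]==0)])
E
```

```text
40 top [1.170000e-02 1.485521e+02]
40 bot [-1.220000e-02  1.720363e+02]
265 top [-1.290000e-02  1.469287e+02]
265 bot [-3.500000e-03  1.735688e+02]
[ 23 415] 73 [np.int64(182), np.int64(255)]
```

```bash
sed -i 's/B=np.array(\[.531,.171\])/B=np.array([.5323,.1705])/' h.py; python3 - <<'E'
from h import *
a=YAW-np.pi/2; g=c2w(-.1555,0)[:2]
rows([((g[0],g[1],.30),a,2),((g[0],g[1],.203),a,5)],0.2)
E
```

```text
CALL [[1.13,-1.43,0.16,0.0,0.0,0.0,0.2],[1.14,-1.43,0.16,0.0,0.0,0.0,0.2],[0.0,0.0,1.94,0.0,0.0,0.0,0.2],[0.0,0.0,1.94,0.0,0.0,0.0,0.2],[0.0,0.0,1.94,0.0,0.0,0.0,0.2],[0.0,0.0,1.94,0.0,0.0,0.0,0.2],[0.0,-0.01,1.94,0.0,0.0,0.0,0.2]]
end [0.5309 0.1701 0.203 ]
```

>>> play_rows:
  plan:
    - [1.1,-1.4,0.2,0,0,0,0.2]
    - [1.1,-1.4,0.2,0,0,0,0.2]
    - [0,0,1.0,0,0,0,0.2]
    - [0,0,1.5,0,0,0,0.2]
    - [0,0,0,0,0,0,0.2]
    - [0,0,0,0,0,0,0.2]

```text
clock: 4.2
ee_pos: [0.5304, 0.169, 0.2741]
tool_rot: [3.102, 0.496, -0.001]
contact_force: [0.2, 0.4, 1.0]
finger_gap: 0.0685
```

```bash
python3 - <<'E'
from h import *
st()
c=robot.camera("wrist"); cv2.imwrite("pics/wrist2.png",c["img"])
a=YAW-np.pi/2; g=c2w(-.1555,0)[:2]
rows([((g[0],g[1],.203),a,5)],0.2)
E
```

```text
t 4.2 pos [0.5304 0.169  0.2741] yawY -1.2537 z [-0.001 -0.    -1.   ] F [0.2 0.4 1. ] gap 0.0685 q [ 0.24  0.14  1.23 -0.    1.78  1.5 ]
CALL [[0.01,-0.02,1.44,0.0,0.0,0.0,0.2],[0.01,-0.01,1.43,0.0,0.0,0.0,0.2],[0.01,-0.02,1.44,0.0,0.0,-0.001,0.2],[0.01,-0.02,1.44,0.0,0.0,0.0,0.2],[0.01,-0.01,1.43,0.0,-0.001,0.0,0.2]]
end [0.5309 0.17   0.203 ]
```

View pics/wrist2.png

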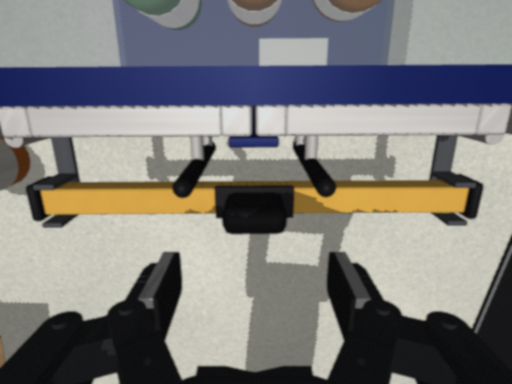

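>>> play_rows:
  plan:
    - [0,0,1.4,0,0,0,0.2]
    - [0,0,1.4,0,0,0,0.2]
    - [0,0,1.4,0,0,0,0.2]
    - [0,0,1.4,0,0,0,0.2]
    - [0,0,1.5,0,0,0,0.2]
    - [0,0,0,0,0,0,0.2]
    - [0,0,0,0,0,0,0.2]

```text
clock: 4.95
ee_pos: [0.5304, 0.1695, 0.203]
tool_rot: [3.102, 0.497, -0.001]
contact_force: [0.4, 0.5, 0.4]
finger_gap: 0.0684
```

>>> play_rows:
  plan:
    - [0,0,0,0,0,0,0.6]
    - [0,0,0,0,0,0,1]
    - [0,0,0,0,0,0,1]
    - [0,0,0,0,0,0,1]
    - [0,0,0,0,0,0,1]
    - [0,0,0,0,0,0,1]

```text
clock: 5.55
ee_pos: [0.531, 0.1695, 0.2045]
tool_rot: [3.102, 0.497, 0.004]
contact_force: [0.2, 0.2, 5.9]
finger_gap: 0.0389
```

```bash
python3 - <<'E'
from h import *
st()
c=robot.camera("wrist"); cv2.imwrite("pics/wrist3.png",c["img"])
E
```

```text
t 5.55 pos [0.531  0.1695 0.2045] yawY -1.2531 z [ 0.002  0.    -1.   ] F [0.2 0.2 5.9] gap 0.0389 q [ 0.24  0.15  1.35 -0.    1.64  1.5 ]
```

View pics/wrist3.png

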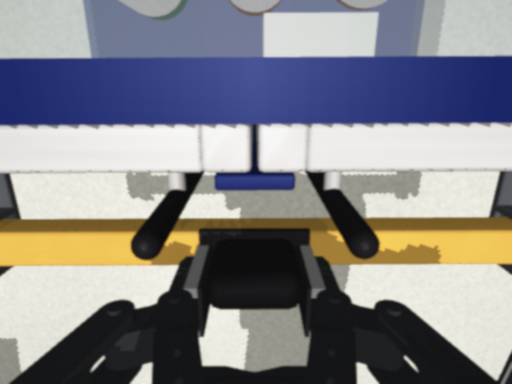

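>>> play_rows:
  plan:
    - [0,0,-0.5,0,0,0,1]
    - [0,0,-1,0,0,0,1]
    - [0,0,-1,0,0,0,1]
    - [0,0,-1,0,0,0,1]
    - [0,0,-1,0,0,0,1]
    - [0,0,-1,0,0,0,1]
    - [0,0,-1,0,0,0,1]
    - [0,0,0,0,0,0,1]

```text
clock: 6.4
ee_pos: [0.5311, 0.1696, 0.2704]
tool_rot: [-3.102, -0.497, -0.005]
contact_force: [0.3, -0.4, -3.2]
finger_gap: 0.0389
```

```bash
python3 - <<'E'
from h import *
st()
c=robot.camera("scene"); cv2.imwrite("pics/scene4.png",cv2.resize(c["img"][80:240,220:400],None,fx=4,fy=3.7))
c=robot.camera("wrist"); cv2.imwrite("pics/wrist4.png",c["img"])
E
```

```text
t 6.4 pos [0.5311 0.1696 0.2704] yawY -1.253 z [ 0.003  0.001 -1.   ] F [ 0.3 -0.4 -3.2] gap 0.0389 q [ 0.24  0.14  1.23 -0.    1.77  1.5 ]
```

View pics/scene4.png

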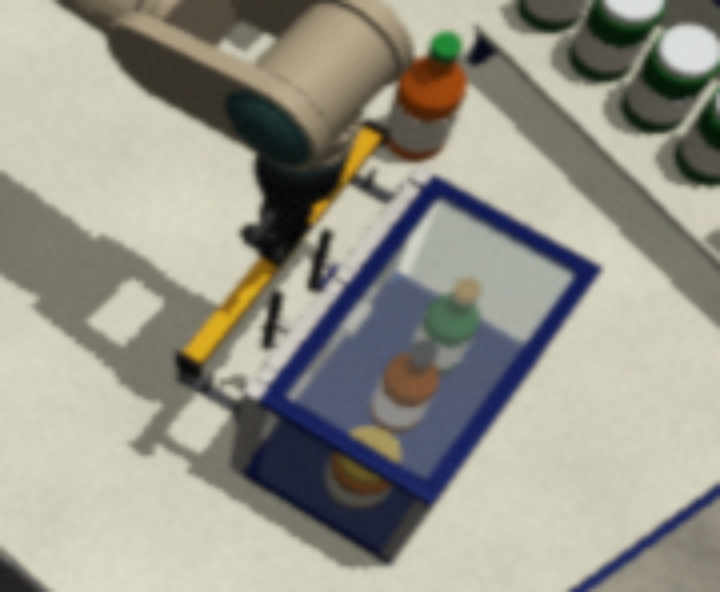

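View pics/wrist4.png

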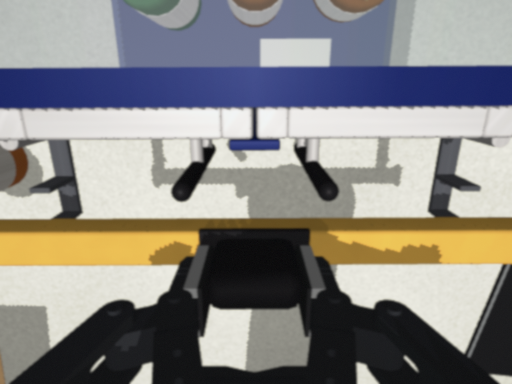

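```bash
python3 - <<'E'
from h import *
a=YAW-np.pi/2; g=c2w(-.235,0)[:2]
rows([((g[0],g[1],.272),a,4),((.45,-.05,.26),-.5,10),((.507,-.288,.20),.185,10)],1)
E
```

```text
CALL [[-1.98,-0.01,-0.09,0.0,0.0,0.0,1.0],[-1.97,-0.01,-0.1,0.0,0.0,0.0,1.0],[-1.98,-0.01,-0.09,0.0,0.0,0.0,1.0],[-1.97,-0.01,-0.09,0.0,0.0,0.0,1.0],[-0.66,1.84,0.12,0.0,0.0,-0.075,1.0],[-0.8,1.78,0.12,0.0,0.0,-0.076,1.0],[-0.93,1.72,0.12,0.0,0.0,-0.075,1.0],[-1.05,1.64,0.12,0.0,0.0,-0.075,1.0]]
CALL [[-1.18,1.56,0.12,0.0,0.0,-0.075,1.0],[-1.29,1.47,0.12,0.0,0.0,-0.076,1.0],[-1.4,1.36,0.12,0.0,0.0,-0.075,1.0],[-1.49,1.26,0.12,0.0,0.0,-0.075,1.0],[-1.59,1.14,0.12,0.0,0.0,-0.076,1.0],[-1.67,1.01,0.12,0.0,0.0,-0.075,1.0],[-1.82,1.64,0.6,0.0,0.0,-0.068,1.0],[-1.92,1.52,0.6,0.0,0.0,-0.069,1.0]]
CALL [[-2.02,1.37,0.6,0.0,0.0,-0.068,1.0],[-2.11,1.24,0.6,0.0,0.0,-0.069,1.0],[-2.19,1.09,0.6,0.0,0.0,-0.068,1.0],[-2.26,0.94,0.6,0.0,0.0,-0.069,1.0],[-2.32,0.78,0.6,0.0,0.0,-0.068,1.0],[-2.37,0.62,0.6,0.0,0.0,-0.069,1.0],[-2.4,0.45,0.6,0.0,0.0,-0.068,1.0],[-2.43,0.29,0.6,0.0,0.0,-0.069,1.0]]
end [ 0.507 -0.288  0.2  ]
```

>>> play_rows:
  plan:
    - [-2,0,-0.1,0,0,0,1]
    - [-2,0,-0.1,0,0,0,1]
    - [-2,0,-0.1,0,0,0,1]
    - [-2,0,-0.1,0,0,0,1]
    - [-0.7,1.8,0.1,0,0,-0.075,1]
    - [-0.8,1.8,0.1,0,0,-0.075,1]
    - [-0.9,1.7,0.1,0,0,-0.075,1]
    - [-1.1,1.6,0.1,0,0,-0.075,1]

```text
clock: 7.3
ee_pos: [0.4511, 0.0662, 0.2676]
tool_rot: [-2.991, -0.96, 0.002]
contact_force: [0.6, -0.1, -3.8]
finger_gap: 0.0391
```

>>> play_rows:
  plan:
    - [-1.2,1.6,0.1,0,0,-0.075,1]
    - [-1.3,1.5,0.1,0,0,-0.075,1]
    - [-1.4,1.4,0.1,0,0,-0.075,1]
    - [-1.5,1.3,0.1,0,0,-0.075,1]
    - [-1.6,1.1,0.1,0,0,-0.075,1]
    - [-1.7,1,0.1,0,0,-0.075,1]
    - [-1.8,1.6,0.6,0,0,-0.07,1]
    - [-1.9,1.5,0.6,0,0,-0.07,1]

```text
clock: 8.1
ee_pos: [0.4588, -0.0995, 0.2497]
tool_rot: [-2.583, -1.788, 0.0]
contact_force: [0.2, 0.0, -3.8]
finger_gap: 0.0389
```

>>> play_rows:
  plan:
    - [-2,1.4,0.6,0,0,-0.07,1]
    - [-2.1,1.2,0.6,0,0,-0.07,1]
    - [-2.2,1.1,0.6,0,0,-0.07,1]
    - [-2.3,0.9,0.6,0,0,-0.07,1]
    - [-2.3,0.8,0.6,0,0,-0.07,1]
    - [-2.4,0.6,0.6,0,0,-0.07,1]
    - [-2.4,0.4,0.6,0,0,-0.07,1]
    - [0,0,0,0,0,0,1]

```text
clock: 8.9
ee_pos: [0.498, -0.2673, 0.2058]
tool_rot: [-2.075, -2.354, 0.002]
contact_force: [0.1, 1.1, -3.7]
finger_gap: 0.0391
```

```bash
python3 - <<'E'
from h import *
st()
c=robot.camera("top"); cv2.imwrite("pics/top5.png",c["img"])
rows([((.507,-.288,.12),.185,5),((.507,-.288,.06),.185,5)],1)
E
```

```text
t 8.9 pos [ 0.498  -0.2673  0.2058] yawY 0.1259 z [-0.003  0.001 -1.   ] F [ 0.1  1.1 -3.7] gap 0.0391 q [-0.56  0.18  1.32 -0.    1.65 -0.68]
CALL [[-0.46,0.12,1.73,0.0,0.0,-0.012,1.0],[-0.47,0.12,1.73,-0.001,-0.001,-0.012,1.0],[-0.46,0.12,1.73,0.0,0.0,-0.012,1.0],[-0.47,0.1,1.73,-0.001,-0.001,-0.012,1.0],[-0.46,0.1,1.73,0.0,0.0,-0.012,1.0],[0.0,0.0,1.2,0.0,0.0,0.0,1.0],[0.0,0.0,1.2,0.0,0.0,0.0,1.0],[0.0,0.0,1.2,0.0,0.0,0.0,1.0]]
CALL [[0.0,0.0,1.2,0.0,0.0,0.0,1.0],[0.0,0.0,1.2,0.0,0.0,0.0,1.0]]
end [ 0.507 -0.288  0.06 ]
```

View pics/top5.png

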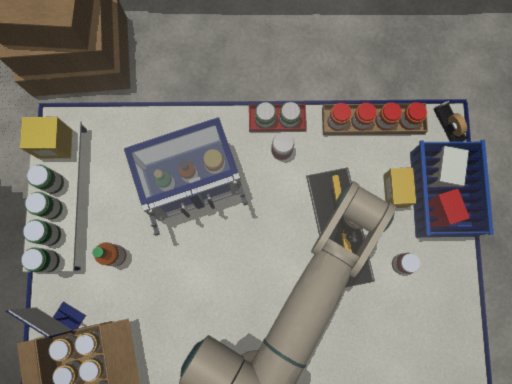

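>>> play_rows:
  plan:
    - [-0.5,0.1,1.7,0,0,-0.012,1]
    - [-0.5,0.1,1.7,0,0,-0.012,1]
    - [-0.5,0.1,1.7,0,0,-0.012,1]
    - [-0.5,0.1,1.7,0,0,-0.012,1]
    - [-0.4,0.1,1.7,0,0,-0.012,1]
    - [0,0,1.5,0,0,0,1]
    - [0,0,1.5,0,0,0,1]
    - [0,0,1.5,0,0,0,1]

```text
clock: 9.75
ee_pos: [0.5073, -0.2878, 0.0775]
tool_rot: [2.004, 2.419, 0.0]
contact_force: [-0.8, -0.4, -4.7]
finger_gap: 0.0391
```

>>> play_rows:
  plan:
    - [0,0,0.8,0,0,0,1]
    - [0,0,0.4,0,0,0,1]
    - [0,0,0,0,0,0,1]
    - [0,0,0,0,0,0,1]

```text
clock: 10.15
ee_pos: [0.5077, -0.2885, 0.067]
tool_rot: [2.004, 2.418, 0.0]
contact_force: [0.3, -0.8, -4.0]
finger_gap: 0.0388
```

```bash
python3 - <<'E'
from h import *
st()
E
```

```text
t 10.15 pos [ 0.5077 -0.2885  0.067 ] yawY 0.1869 z [ 0.001 -0.001 -1.   ] F [ 0.3 -0.8 -4. ] gap 0.0388 q [-0.58  0.33  1.42 -0.    1.39 -0.77]
```

>>> play_rows:
  plan:
    - [0,0,0.8,0,0,0,1]
    - [0,0,0.8,0,0,0,1]
    - [0,0,0.6,0,0,0,1]
    - [0,0,0.3,0,0,0,1]
    - [0,0,0.1,0,0,0,1]
    - [0,0,0.1,0,0,0,1]
    - [0,0,0,0,0,0,1]
    - [0,0,0,0,0,0,1]

```text
clock: 10.95
ee_pos: [0.5075, -0.2884, 0.0396]
tool_rot: [2.004, 2.419, 0.0]
contact_force: [0.1, -0.8, -3.7]
finger_gap: 0.0392
```

>>> play_rows:
  plan:
    - [0,0,0.1,0,0,0,1]
    - [0,0,0.1,0,0,0,1]
    - [0,0,0,0,0,0,1]
    - [0,0,0,0,0,0,1]

```text
clock: 11.35
ee_pos: [0.5074, -0.2884, 0.0375]
tool_rot: [2.004, 2.419, -0.0]
contact_force: [-0.5, -0.2, -2.1]
finger_gap: 0.0391
```

>>> play_rows:
  plan:
    - [0,0,0.1,0,0,0,1]
    - [0,0,0,0,0,0,1]
    - [0,0,0,0,0,0,0.4]
    - [0,0,0,0,0,0,0.2]
    - [0,0,0,0,0,0,0.1]
    - [0,0,0,0,0,0,0.1]
    - [0,0,0,0,0,0,0.1]

```text
clock: 12.05
ee_pos: [0.5073, -0.2883, 0.0363]
tool_rot: [2.004, 2.419, -0.0]
contact_force: [0.2, 0.2, 0.9]
finger_gap: 0.077
```

>>> play_rows:
  plan:
    - [0,0,-1.5,0,0,0,0.1]
    - [0,0,-2,0,0,0,0.1]
    - [0,0,-3,0,0,0,0.1]
    - [0,0,-4,0,0,0,0.1]
    - [0,0,-4,0,0,0,0.1]
    - [0,0,-4,0,0,0,0.1]
    - [0,0,-4,0,0,0,0.1]
    - [0,0,-4,0,0,0,0.1]

```text
clock: 12.85
ee_pos: [0.5069, -0.288, 0.3045]
tool_rot: [2.003, 2.418, 0.0]
contact_force: [0.1, -0.2, -0.2]
finger_gap: 0.0769
```

```bash
python3 - <<'E'
from h import *
st()
c=robot.camera("scene"); cv2.imwrite("pics/scene6.png",c["img"])
c=robot.camera("wrist"); cv2.imwrite("pics/wrist6.png",c["img"])
E
```

```text
t 12.85 pos [ 0.5069 -0.288   0.3045] yawY 0.187 z [ 0.001 -0.001 -1.   ] F [ 0.1 -0.2 -0.2] gap 0.0769 q [-0.58  0.21  1.08 -0.    1.85 -0.77]
```

View pics/scene6.png

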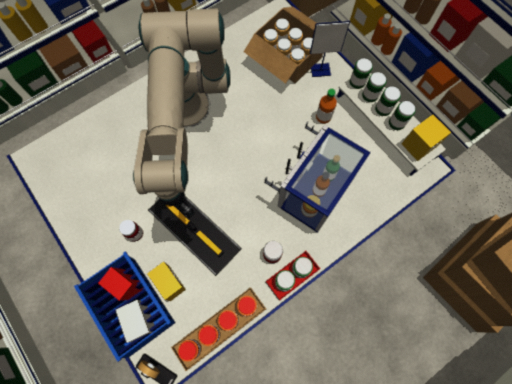

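View pics/wrist6.png

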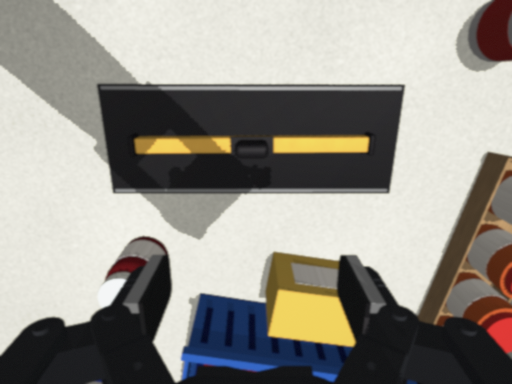

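```bash
python3 - <<'E'
from h import *
a=YAW-np.pi/2; g=c2w(-.135,-.042)[:2]; print(g)
rows([((g[0]-.05,g[1]-.02,.30),a,14),((g[0],g[1],.29),a,2)],0.1)
E
```

```text
[0.56347942 0.13654645]
CALL [[2.84,0.57,0.05,0.001,0.0,0.103,0.1],[2.88,0.28,0.05,0.001,0.0,0.103,0.1],[2.9,-0.01,0.05,0.001,0.0,0.103,0.1],[2.88,-0.32,0.05,0.001,0.0,0.102,0.1],[2.83,-0.61,0.06,0.001,0.0,0.103,0.1],[2.76,-0.89,0.05,0.001,0.0,0.103,0.1],[2.64,-1.18,0.05,0.001,0.0,0.103,0.1],[2.52,-1.44,0.06,0.001,0.0,0.103,0.1]]
CALL [[2.35,-1.69,0.05,0.001,0.0,0.103,0.1],[2.17,-1.92,0.06,0.001,0.0,0.102,0.1],[1.95,-2.13,0.06,0.002,0.0,0.103,0.1],[1.73,-2.33,0.06,0.001,0.0,0.103,0.1],[1.48,-2.49,0.07,0.001,0.001,0.103,0.1],[1.22,-2.63,0.07,0.001,0.0,0.103,0.1],[2.69,-0.17,0.5,0.0,0.0,0.0,0.1],[2.68,-0.16,0.5,0.0,0.0,0.0,0.1]]
end [0.5635 0.1365 0.29  ]
```

>>> play_rows:
  plan:
    - [2.8,0.6,0,0,0,0.103,0.1]
    - [2.9,0.3,0,0,0,0.103,0.1]
    - [2.9,0,0,0,0,0.103,0.1]
    - [2.9,-0.3,0,0,0,0.103,0.1]
    - [2.8,-0.6,0,0,0,0.103,0.1]
    - [2.8,-0.9,0,0,0,0.103,0.1]
    - [2.6,-1.2,0,0,0,0.103,0.1]
    - [2.5,-1.4,0,0,0,0.103,0.1]

```text
clock: 13.75
ee_pos: [0.5108, -0.0558, 0.3018]
tool_rot: [2.808, 1.408, 0.001]
contact_force: [-0.4, -0.2, 0.2]
finger_gap: 0.077
```

>>> play_rows:
  plan:
    - [2.4,-1.7,0,0,0,0.103,0.1]
    - [2.2,-1.9,0,0,0,0.103,0.1]
    - [2,-2.1,0,0,0,0.103,0.1]
    - [1.7,-2.3,0,0,0,0.103,0.1]
    - [1.5,-2.5,0,0,0,0.103,0.1]
    - [1.2,-2.6,0,0,0,0.103,0.1]
    - [0,0,0,0,0,0,0.1]
    - [0,0,0,0,0,0,0.1]

```text
clock: 14.55
ee_pos: [0.5146, 0.1169, 0.3015]
tool_rot: [3.101, 0.498, 0.0]
contact_force: [-0.0, 0.6, 0.1]
finger_gap: 0.0767
```

```bash
python3 - <<'E'
from h import *
st()
c=robot.camera("wrist"); cv2.imwrite("pics/wrist7.png",c["img"])
print("pulls",p(c,[c2w(-.132,j,.238) for j in(-.042,.042)]).round(1).tolist())
a=YAW-np.pi/2; g=c2w(-.135,-.042)[:2]; print(g)
rows([((g[0],g[1],.29),a,4)],.1)
E
```

```text
t 14.55 pos [0.5146 0.1169 0.3015] yawY -1.2525 z [ 0. -0. -1.] F [-0.   0.6  0.1] gap 0.0767 q [ 0.15  0.06  1.26 -0.    1.83  1.41]
pulls [[249.8, 127.3], [113.7, 127.3]]
[0.56347942 0.13654645]
CALL [[1.32,-0.1,0.29,0.0,0.0,0.0,0.1],[1.31,-0.1,0.29,0.0,0.0,0.0,0.1],[1.32,-0.1,0.28,0.0,0.0,-0.001,0.1],[1.32,-0.1,0.29,0.0,0.0,0.0,0.1]]
end [0.5635 0.1366 0.29  ]
```

View pics/wrist7.png

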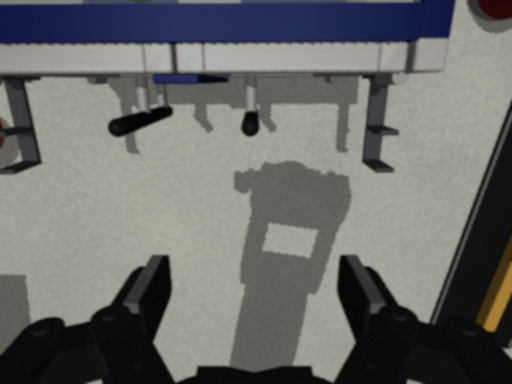

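>>> play_rows:
  plan:
    - [1.3,-0.1,0.3,0,0,0,0.1]
    - [1.3,-0.1,0.3,0,0,0,0.1]
    - [1.3,-0.1,0.3,0,0,0,0.1]
    - [1.3,-0.1,0.2,0,0,0,0.1]
    - [0,0,1,0,0,0,0.1]
    - [0,0,1,0,0,0,0.1]
    - [0,0,0,0,0,0,0.1]
    - [0,0,0,0,0,0,0.1]

```text
clock: 15.4
ee_pos: [0.5625, 0.1363, 0.2701]
tool_rot: [3.102, 0.494, -0.001]
contact_force: [0.3, -0.8, -0.3]
finger_gap: 0.077
```

```bash
python3 - <<'E'
from h import *
st()
c=robot.camera("wrist"); cv2.imwrite("pics/wrist8.png",c["img"])
print("pulls",p(c,[c2w(-.132,j,.238) for j in(-.042,.042)]).round(1).tolist())
a=YAW-np.pi/2; g=c2w(-.133,-.042)[:2]; print(g)
rows([((g[0],g[1],.211),a,4)],.1)
E
```

```text
t 15.4 pos [0.5625 0.1363 0.2701] yawY -1.2552 z [-0.001 -0.    -1.   ] F [ 0.3 -0.8 -0.3] gap 0.077 q [ 0.17  0.2   1.16 -0.    1.78  1.43]
pulls [[255.4, 224.8], [110.0, 225.1]]
[0.56537915 0.13717179]
CALL [[0.07,0.0,1.49,0.0,0.0,-0.001,0.1],[0.07,0.01,1.49,0.0,0.0,0.0,0.1],[0.06,0.0,1.5,0.0,0.0,-0.001,0.1],[0.07,0.0,1.49,0.0,0.0,0.0,0.1]]
end [0.5654 0.1372 0.211 ]
```

View pics/wrist8.png

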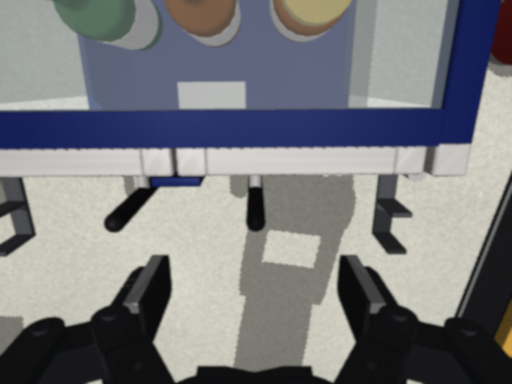

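>>> play_rows:
  plan:
    - [0.1,0,1.5,0,0,0,0.1]
    - [0.1,0,1.5,0,0,0,0.1]
    - [0.1,0,1.5,0,0,0,0.1]
    - [0,0,1.4,0,0,0,0.1]
    - [0,0,0,0,0,0,0.5]
    - [0,0,0,0,0,0,0.8]

```text
clock: 16.05
ee_pos: [0.5658, 0.1376, 0.2109]
tool_rot: [3.102, 0.494, -0.001]
contact_force: [-0.9, -1.2, 0.1]
finger_gap: 0.0489
```

>>> play_rows:
  plan:
    - [0,0,0,0,0,0,1]
    - [0,0,0,0,0,0,1]
    - [0,0,0,0,0,0,1]
    - [0,0,0,0,0,0,1]

```text
clock: 16.45
ee_pos: [0.5665, 0.1369, 0.2124]
tool_rot: [3.101, 0.492, 0.003]
contact_force: [0.6, -4.9, 3.2]
finger_gap: 0.0098
```

```bash
cat >> h.py <<'E'
def arc(side,th0,th1,n,g,yaw0,start=None,P0=None):
    """door arc relative to TCP now at angle th0. side=-1 right (ccw), +1 left (cw)"""
    s=robot.sense(); P0=np.array(s["ee_pos"]) if P0 is None else np.array(P0)
    H=c2w(-.102,.132*side); sg=-side
    w=[]
    for i in range(1,n+1):
        th=th0+(th1-th0)*i/n
        d=P0-H; d[2]=0
        q=R.from_euler("z",sg*(th-th0)).apply(d); t=H+q; t[2]=P0[2]
        w.append((t,yaw0+sg*(th-th0),1))
    return rows(w,g,start)
def rad(side):
    s=robot.sense(); H=c2w(-.102,.132*side); d=(s["ee_pos"]-H)[:2]; a=np.arctan2(d[1],d[0])
    r0=(c2w(-.132,.042*side)-H)[:2]; a0=np.arctan2(r0[1],r0[0]); print("r",np.linalg.norm(d).round(4),"theta",round(float(-side*((a-a0+np.pi)%(2*np.pi)-np.pi)),3))
E
python3 - <<'E'
from h import *
st(); rad(-1)
a=YAW-np.pi/2
arc(-1,0,1.5,26,1,a)
E
```

```text
t 16.45 pos [0.5665 0.1369 0.2124] yawY -1.2559 z [ 0.002 -0.001 -1.   ] F [ 0.6 -4.9  3.2] gap 0.0098 q [ 0.17  0.22  1.25 -0.    1.66  1.43]
r 0.0943 theta 0.003
CALL [[-0.51,0.19,0.0,0.002,-0.002,-0.061,1.0],[-0.51,0.19,0.0,0.0,0.0,-0.057,1.0],[-0.51,0.19,0.0,0.0,0.0,-0.058,1.0],[-0.51,0.18,0.0,0.0,0.0,-0.058,1.0],[-0.51,0.19,0.0,0.0,0.0,-0.058,1.0],[-0.51,0.19,0.0,0.0,0.0,-0.057,1.0],[-0.51,0.19,0.0,0.0,0.0,-0.058,1.0],[-0.51,0.19,0.0,0.0,0.0,-0.058,1.0]]
CALL [[-0.51,0.19,0.0,0.0,0.0,-0.057,1.0],[-0.51,0.18,0.0,0.0,0.0,-0.058,1.0],[-0.51,0.19,0.0,0.0,0.0,-0.058,1.0],[-0.51,0.19,0.0,0.0,0.0,-0.057,1.0],[-0.51,0.19,0.0,0.0,0.0,-0.058,1.0],[-0.51,0.19,0.0,0.0,0.0,-0.058,1.0],[-0.51,0.18,0.0,0.0,0.0,-0.057,1.0],[-0.51,0.19,0.0,0.0,0.0,-0.058,1.0]]
CALL [[-0.51,0.19,0.0,0.0,0.0,-0.058,1.0],[-0.51,0.19,0.0,0.0,0.0,-0.058,1.0],[-0.51,0.19,0.0,0.0,0.0,-0.057,1.0],[-0.51,0.18,0.0,0.0,0.0,-0.058,1.0],[-0.51,0.19,0.0,0.0,0.0,-0.058,1.0],[-0.51,0.19,0.0,0.0,0.0,-0.057,1.0],[-0.52,0.19,0.0,0.0,0.0,-0.058,1.0],[-0.51,0.19,0.0,0.0,0.0,-0.058,1.0]]
CALL [[-0.51,0.19,0.0,0.0,0.0,-0.057,1.0],[-0.51,0.18,0.0,0.0,0.0,-0.058,1.0]]
end [0.5436 0.0103 0.2124]
```

>>> play_rows:
  plan:
    - [-0.51,0.19,0,0,0,-0.058,1]
    - [-0.51,0.19,0,0,0,-0.058,1]
    - [-0.51,0.19,0,0,0,-0.058,1]
    - [-0.51,0.19,0,0,0,-0.058,1]
    - [-0.51,0.19,0,0,0,-0.058,1]

```text
clock: 16.95
ee_pos: [0.5475, 0.1179, 0.2124]
tool_rot: [2.997, 0.939, 0.005]
contact_force: [3.8, -3.8, 3.1]
finger_gap: 0.0094
```

```bash
python3 - <<'E'
from h import *
st(); rad(-1)
E
```

```text
t 16.95 pos [0.5475 0.1179 0.2124] yawY -0.9633 z [ 0.003 -0.    -1.   ] F [ 3.8 -3.8  3.1] gap 0.0094 q [ 0.15  0.15  1.33 -0.    1.66  1.11]
r 0.0943 theta 0.288
```

Forces are low; continue.

>>> play_rows:
  plan:
    - [-0.51,0.19,0,0,0,-0.058,1]
    - [-0.51,0.19,0,0,0,-0.058,1]
    - [-0.51,0.19,0,0,0,-0.058,1]
    - [-0.51,0.19,0,0,0,-0.058,1]
    - [-0.51,0.19,0,0,0,-0.058,1]
    - [-0.51,0.19,0,0,0,-0.058,1]
    - [-0.51,0.19,0,0,0,-0.058,1]

```text
clock: 17.65
ee_pos: [0.5314, 0.084, 0.2124]
tool_rot: [2.746, 1.525, 0.004]
contact_force: [2.8, -1.0, 2.7]
finger_gap: 0.0092
```

>>> play_rows:
  plan:
    - [-0.51,0.19,0,0,0,-0.058,1]
    - [-0.51,0.19,0,0,0,-0.058,1]
    - [-0.51,0.19,0,0,0,-0.058,1]
    - [-0.51,0.19,0,0,0,-0.058,1]
    - [-0.51,0.19,0,0,0,-0.058,1]
    - [-0.51,0.19,0,0,0,-0.058,1]
    - [-0.51,0.19,0,0,0,-0.058,1]

```text
clock: 18.35
ee_pos: [0.5298, 0.0462, 0.2124]
tool_rot: [2.382, 2.048, 0.002]
contact_force: [-2.1, -1.5, 4.1]
finger_gap: 0.0096
```

```bash
python3 - <<'E'
from h import *
st(); rad(-1)
cv2.imwrite("pics/wrist9.png",robot.camera("wrist")["img"])
E
```

```text
t 18.35 pos [0.5298 0.0462 0.2124] yawY -0.1507 z [ 0.001  0.    -1.   ] F [-2.1 -1.5  4.1] gap 0.0096 q [0.02 0.08 1.41 0.   1.65 0.17]
r 0.0944 theta 1.092
```

View pics/wrist9.png

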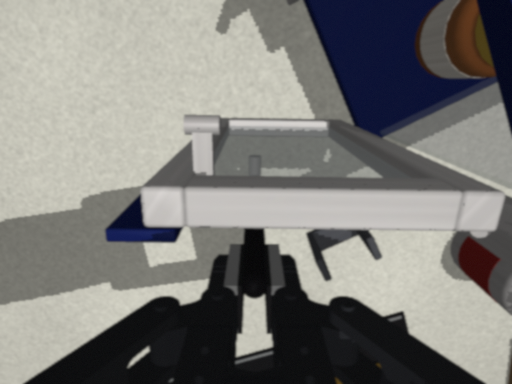

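>>> play_rows:
  plan:
    - [-0.51,0.19,0,0,0,-0.058,1]
    - [-0.51,0.19,0,0,0,-0.058,1]
    - [-0.51,0.19,0,0,0,-0.058,1]
    - [-0.51,0.19,0,0,0,-0.058,1]
    - [-0.51,0.19,0,0,0,-0.058,1]
    - [-0.51,0.19,0,0,0,-0.058,1]
    - [-0.51,0.19,0,0,0,-0.058,1]
    - [0,0,0,0,0,0,1]

```text
clock: 19.2
ee_pos: [0.5435, 0.0101, 0.2124]
tool_rot: [1.924, 2.483, -0.002]
contact_force: [-6.5, -4.3, 6.8]
finger_gap: 0.0098
```

>>> play_rows:
  plan:
    - [0,0,0,0,0,0,1]
    - [0,0,0,0,0,0,0.8]
    - [0,0,0,0,0,0,0.6]
    - [0,0,0,0,0,0,0.6]
    - [0,0,-1,0,0,0,0.6]
    - [0,0,-2,0,0,0,0.6]
    - [0,0,-4,0,0,0,0.6]
    - [0,0,-4,0,0,0,0.6]

```text
clock: 20.0
ee_pos: [0.5433, 0.0113, 0.3228]
tool_rot: [-1.923, -2.483, 0.001]
contact_force: [0.8, 0.7, -0.0]
finger_gap: 0.034
```

```bash
python3 - <<'E'
from h import *
st(); rad(-1)
cv2.imwrite("pics/wrist10.png",robot.camera("wrist")["img"])
c=robot.camera("top");cv2.imwrite("pics/top10.png",cv2.resize(c["img"][100:280,85:305],None,fx=3.5,fy=3.3,interpolation=cv2.INTER_CUBIC))
E
```

```text
t 20.0 pos [0.5433 0.0113 0.3228] yawY 0.2531 z [-0.001  0.    -1.   ] F [ 0.8  0.7 -0. ] gap 0.034 q [-0.05  0.1   1.16  0.    1.87 -0.3 ]
r 0.0941 theta 1.492
```

View pics/top10.png

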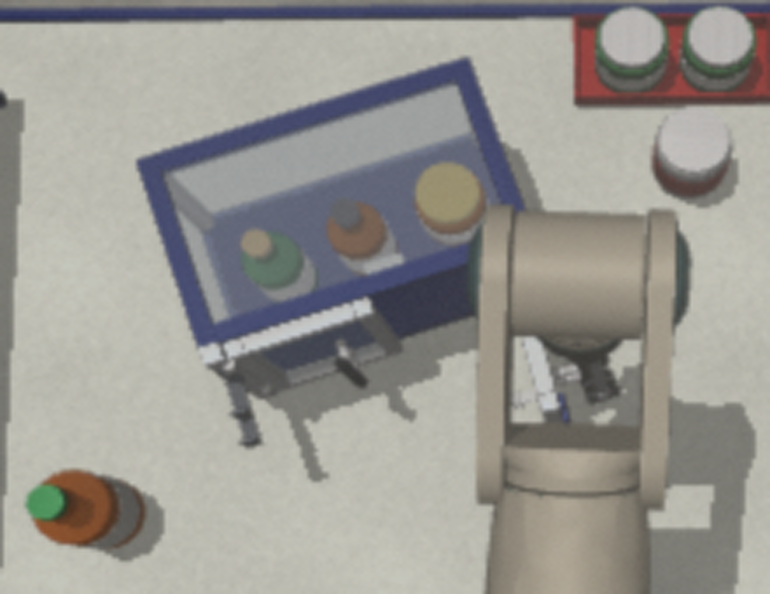

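View pics/wrist10.png

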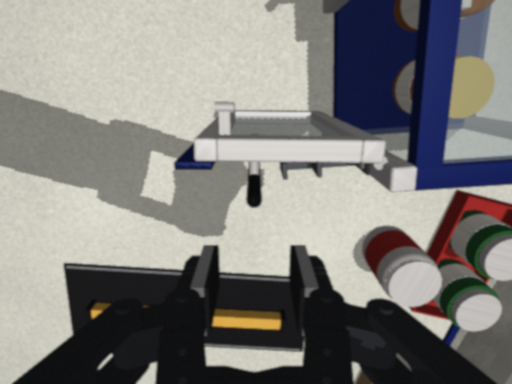

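```bash
python3 - <<'E'
from h import *
b=YAW+np.pi/2; g=c2w(-.134,.042)[:2]; print(g)
rows([((g[0],g[1],.30),b,15)],0.1)
E
```

```text
[0.53816522 0.21664758]
CALL [[1.34,0.3,0.19,0.0,0.001,-0.109,0.1],[1.3,0.44,0.19,0.001,0.001,-0.109,0.1],[1.24,0.58,0.2,0.0,0.0,-0.109,0.1],[1.17,0.71,0.19,0.001,0.001,-0.109,0.1],[1.09,0.83,0.2,0.0,0.001,-0.109,0.1],[0.98,0.95,0.19,0.0,0.001,-0.109,0.1],[0.88,1.05,0.2,0.001,0.001,-0.109,0.1],[0.76,1.14,0.19,0.0,0.0,-0.109,0.1]]
CALL [[0.64,1.21,0.2,0.001,0.001,-0.109,0.1],[0.49,1.28,0.19,0.0,0.001,-0.109,0.1],[0.36,1.32,0.2,0.0,0.001,-0.109,0.1],[0.2,1.36,0.19,0.001,0.001,-0.11,0.1],[0.06,1.37,0.2,0.0,0.0,-0.109,0.1],[-0.09,1.36,0.19,0.001,0.001,-0.109,0.1],[-0.24,1.35,0.2,0.0,0.001,-0.109,0.1]]
end [0.5381 0.2166 0.3   ]
```

>>> play_rows:
  plan:
    - [1.3,0.3,0,0,0,-0.109,0.1]
    - [1.3,0.4,0,0,0,-0.109,0.1]
    - [1.2,0.6,0,0,0,-0.109,0.1]
    - [1.2,0.7,0,0,0,-0.109,0.1]
    - [1.1,0.8,0,0,0,-0.109,0.1]
    - [1,0.9,0,0,0,-0.109,0.1]
    - [0.9,1,0,0,0,-0.109,0.1]
    - [0.8,1.1,0,0,0,-0.109,0.1]

```text
clock: 20.9
ee_pos: [0.5379, 0.12, 0.3213]
tool_rot: [-0.687, -3.065, -0.0]
contact_force: [1.5, 0.3, 0.1]
finger_gap: 0.0769
```

>>> play_rows:
  plan:
    - [0.6,1.2,0.2,0,0,-0.109,0.1]
    - [0.5,1.3,0.2,0,0,-0.109,0.1]
    - [0.4,1.3,0.2,0,0,-0.109,0.1]
    - [0.2,1.4,0.2,0,0,-0.109,0.1]
    - [0.1,1.4,0.2,0,0,-0.109,0.1]
    - [-0.1,1.4,0.2,0,0,-0.109,0.1]
    - [-0.2,1.3,0.2,0,0,-0.109,0.1]
    - [0,0,0,0,0,0,0.1]

```text
clock: 21.7
ee_pos: [0.5337, 0.2168, 0.3067]
tool_rot: [0.5, -3.1, -0.0]
contact_force: [0.4, -0.1, -0.4]
finger_gap: 0.0768
```

```bash
python3 - <<'E'
from h import *
st()
c=robot.camera("wrist"); cv2.imwrite("pics/wrist11.png",c["img"])
print("pull",p(c,[c2w(-.132,j,.238) for j in(.042,)]).round(1).tolist())
b=YAW+np.pi/2; g=c2w(-.133,.042)[:2]
rows([((g[0],g[1],.27),b,3),((g[0],g[1],.211),b,5)],.1)
E
```

```text
t 21.7 pos [0.5337 0.2168 0.3067] yawY 1.8908 z [-0.001  0.    -1.   ] F [ 0.4 -0.1 -0.4] gap 0.0768 q [ 0.32  0.2   1.1   0.    1.85 -1.57]
pull [[250.6, 217.5]]
CALL [[-0.18,-0.02,1.23,0.0,0.0,-0.001,0.1],[-0.17,-0.02,1.23,0.0,0.0,0.0,0.1],[-0.18,-0.02,1.24,0.0,-0.001,-0.001,0.1],[0.0,0.0,1.18,0.0,0.0,0.0,0.1],[0.0,0.0,1.18,0.0,0.0,0.0,0.1],[0.0,0.0,1.18,0.0,0.0,0.0,0.1],[0.0,0.0,1.18,0.0,0.0,0.0,0.1],[0.0,0.0,1.18,0.0,0.0,0.0,0.1]]
end [0.5391 0.217  0.211 ]
```

View pics/wrist11.png

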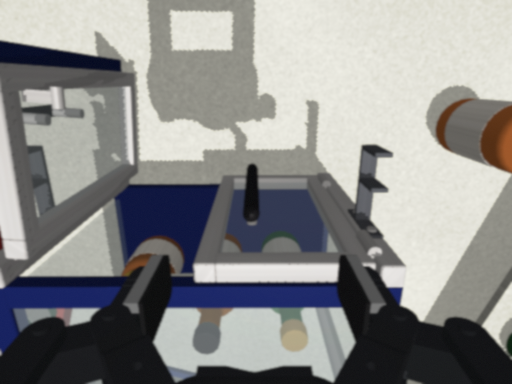

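>>> play_rows:
  plan:
    - [-0.2,0,1.2,0,0,0,0.1]
    - [-0.2,0,1.2,0,0,0,0.1]
    - [-0.1,0,1.2,0,0,0,0.1]
    - [0,0,1.2,0,0,0,0.1]
    - [0,0,1.2,0,0,0,0.1]
    - [0,0,1.2,0,0,0,0.1]
    - [0,0,1.2,0,0,0,0.1]
    - [0,0,1.1,0,0,0,0.1]

```text
clock: 22.55
ee_pos: [0.5387, 0.217, 0.2111]
tool_rot: [0.496, -3.102, 0.0]
contact_force: [0.6, 1.3, 0.4]
finger_gap: 0.0767
```

>>> play_rows:
  plan:
    - [0,0,0,0,0,0,0.5]
    - [0,0,0,0,0,0,0.8]
    - [0,0,0,0,0,0,1]
    - [0,0,0,0,0,0,1]
    - [0,0,0,0,0,0,1]
    - [0,0,0,0,0,0,1]

```text
clock: 23.15
ee_pos: [0.5393, 0.2164, 0.2132]
tool_rot: [-0.495, 3.101, -0.002]
contact_force: [-0.3, -5.0, 4.0]
finger_gap: 0.0095
```

```bash
python3 - <<'E'
from h import *
st(); rad(1)
cv2.imwrite("pics/wrist12.png",robot.camera("wrist")["img"])
arc(1,0,1.5,26,1,YAW+np.pi/2)
E
```

```text
t 23.15 pos [0.5393 0.2164 0.2132] yawY 1.8871 z [ 0.002 -0.001 -1.   ] F [-0.3 -5.   4. ] gap 0.0095 q [ 0.32  0.22  1.26 -0.    1.67 -1.57]
r 0.0958 theta 0.008
CALL [[0.52,0.19,0.0,-0.001,0.001,0.056,1.0],[0.52,0.2,0.0,0.0,0.0,0.058,1.0],[0.51,0.19,0.0,0.0,0.0,0.057,1.0],[0.52,0.2,0.0,0.0,0.0,0.058,1.0],[0.52,0.19,0.0,0.0,0.0,0.058,1.0],[0.51,0.19,0.0,0.0,0.0,0.058,1.0],[0.52,0.2,0.0,0.0,0.0,0.057,1.0],[0.52,0.19,0.0,0.0,0.0,0.058,1.0]]
CALL [[0.52,0.2,0.0,0.0,0.0,0.058,1.0],[0.51,0.19,0.0,0.0,0.0,0.057,1.0],[0.52,0.19,0.0,0.0,0.0,0.058,1.0],[0.52,0.2,0.0,0.0,0.0,0.058,1.0],[0.52,0.19,0.0,0.0,0.0,0.057,1.0],[0.51,0.2,0.0,0.0,0.0,0.058,1.0],[0.52,0.19,0.0,0.0,0.0,0.058,1.0],[0.52,0.19,0.0,0.0,0.0,0.057,1.0]]
CALL [[0.52,0.2,0.0,0.0,0.0,0.058,1.0],[0.51,0.19,0.0,0.0,0.0,0.058,1.0],[0.52,0.2,0.0,0.0,0.0,0.058,1.0],[0.52,0.19,-0.01,0.0,0.0,0.057,1.0],[0.52,0.19,0.0,0.0,0.0,0.058,1.0],[0.51,0.2,0.0,0.0,0.0,0.058,1.0],[0.52,0.19,0.0,0.0,0.0,0.057,1.0],[0.52,0.2,0.0,0.0,0.0,0.058,1.0]]
CALL [[0.52,0.19,0.0,0.0,0.0,0.058,1.0],[0.51,0.19,0.0,0.0,0.0,0.057,1.0]]
end [0.4448 0.3065 0.2132]
```

View pics/wrist12.png

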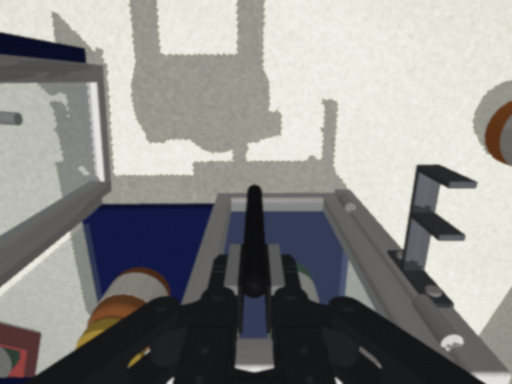

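Gripped on the pull. Swing.

>>> play_rows:
  plan:
    - [0.51,0.19,0,0,0,0.058,1]
    - [0.51,0.19,0,0,0,0.058,1]
    - [0.51,0.19,0,0,0,0.058,1]
    - [0.51,0.19,0,0,0,0.058,1]
    - [0.51,0.19,0,0,0,0.058,1]
    - [0.51,0.19,0,0,0,0.058,1]
    - [0.51,0.19,0,0,0,0.058,1]

```text
clock: 23.9
ee_pos: [0.5019, 0.2243, 0.2132]
tool_rot: [0.145, 3.137, -0.002]
contact_force: [-1.7, -6.0, 5.2]
finger_gap: 0.0097
```

>>> play_rows:
  plan:
    - [0.51,0.19,0,0,0,0.058,1]
    - [0.51,0.19,0,0,0,0.058,1]
    - [0.51,0.19,0,0,0,0.058,1]
    - [0.51,0.19,0,0,0,0.058,1]
    - [0.51,0.19,0,0,0,0.058,1]
    - [0.51,0.19,0,0,0,0.058,1]
    - [0.51,0.19,0,0,0,0.058,1]

```text
clock: 24.6
ee_pos: [0.4705, 0.2464, 0.2132]
tool_rot: [-0.774, -3.044, 0.002]
contact_force: [-4.5, -6.8, 5.6]
finger_gap: 0.0092
```

```bash
python3 - <<'E'
from h import *
st(); rad(1)
cv2.imwrite("pics/wrist13.png",robot.camera("wrist")["img"])
E
```

```text
t 24.6 pos [0.4705 0.2464 0.2132] yawY 1.073 z [-0.001 -0.001 -1.   ] F [-4.5 -6.8  5.6] gap 0.0092 q [ 0.41  0.08  1.41 -0.    1.65 -0.66]
r 0.096 theta 0.813
```

View pics/wrist13.png

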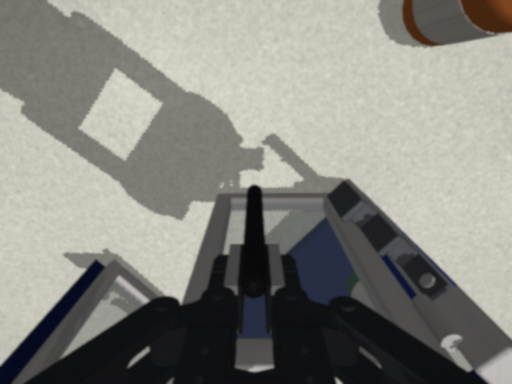

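>>> play_rows:
  plan:
    - [0.51,0.19,0,0,0,0.058,1]
    - [0.51,0.19,0,0,0,0.058,1]
    - [0.51,0.19,0,0,0,0.058,1]
    - [0.51,0.19,0,0,0,0.058,1]
    - [0.51,0.19,0,0,0,0.058,1]
    - [0.51,0.19,0,0,0,0.058,1]
    - [0.51,0.19,0,0,0,0.058,1]

```text
clock: 25.35
ee_pos: [0.4504, 0.2794, 0.2131]
tool_rot: [-1.37, -2.825, 0.002]
contact_force: [-6.0, -4.4, 6.6]
finger_gap: 0.0097
```

>>> play_rows:
  plan:
    - [0.51,0.19,0,0,0,0.058,1]
    - [0.51,0.19,0,0,0,0.058,1]
    - [0.51,0.19,0,0,0,0.058,1]
    - [0.51,0.19,0,0,0,0.058,1]
    - [0.51,0.19,0,0,0,0.058,1]
    - [0,0,0,0,0,0,1]

```text
clock: 25.95
ee_pos: [0.4449, 0.307, 0.2131]
tool_rot: [-1.761, -2.599, 0.0]
contact_force: [-7.4, -1.5, 6.1]
finger_gap: 0.0091
```

```bash
python3 - <<'E'
from h import *
st(); rad(1)
cv2.imwrite("pics/wrist14.png",robot.camera("wrist")["img"])
E
```

```text
t 25.95 pos [0.4449 0.307  0.2131] yawY 0.3798 z [-0.002  0.001 -1.   ] F [-7.4 -1.5  6.1] gap 0.0091 q [0.53 0.1  1.38 0.   1.66 0.16]
r 0.0956 theta 1.514
```

View pics/wrist14.png

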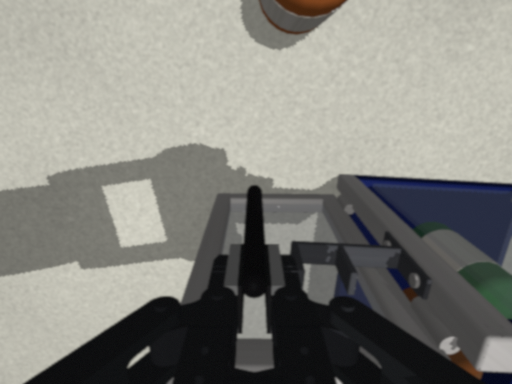

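Release, lift off straight up and check.

>>> play_rows:
  plan:
    - [0,0,0,0,0,0,0.8]
    - [0,0,0,0,0,0,0.6]
    - [0,0,0,0,0,0,0.6]
    - [0,0,-1,0,0,0,0.6]
    - [0,0,-2,0,0,0,0.6]
    - [0,0,-3,0,0,0,0.6]
    - [0,0,-4,0,0,0,0.6]
    - [0,0,-1,0,0,0,0.6]

```text
clock: 26.8
ee_pos: [0.4468, 0.3064, 0.3282]
tool_rot: [1.76, 2.598, 0.012]
contact_force: [0.6, 0.2, 1.0]
finger_gap: 0.0341
```

```bash
python3 - <<'E'
from h import *
st()
cv2.imwrite("pics/wrist15.png",robot.camera("wrist")["img"])
rows([((.34,.10,.33),.3,8)],.6)
E
```

```text
t 26.8 pos [0.4468 0.3064 0.3282] yawY 0.3799 z [ 0.007  0.004 -1.   ] F [0.6 0.2 1. ] gap 0.0341 q [0.53 0.09 1.17 0.   1.87 0.15]
CALL [[-1.9,-2.2,-0.05,0.001,0.0,0.01,0.6],[-1.92,-2.18,-0.04,0.001,0.0,0.01,0.6],[-1.95,-2.15,-0.05,0.001,-0.001,0.01,0.6],[-1.96,-2.14,-0.04,0.001,0.0,0.01,0.6],[-1.99,-2.12,-0.03,0.001,0.0,0.01,0.6],[-2.01,-2.1,-0.04,0.001,0.0,0.01,0.6],[-2.03,-2.08,-0.03,0.001,0.0,0.01,0.6],[-2.05,-2.06,-0.03,0.001,-0.001,0.01,0.6]]
end [0.34 0.1  0.33]
```

View pics/wrist15.png

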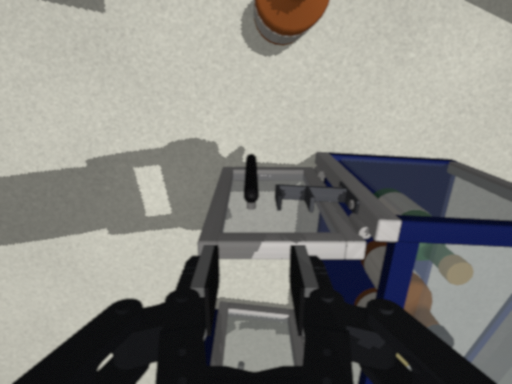

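>>> play_rows:
  plan:
    - [-1.9,-2.1,-0.1,0,0,0,0.6]
    - [-1.9,-2.1,-0.1,0,0,0,0.6]
    - [-1.9,-2.1,-0.1,0,0,0,0.6]
    - [-1.9,-2.1,-0.1,0,0,0,0.6]
    - [-1.9,-2.1,0,0,0,0,0.6]
    - [-1.9,-2.1,0,0,0,0,0.6]
    - [-1.5,-2.1,0,0,0,0,0.6]
    - [0,0,0,0,0,0,0.6]

```text
clock: 27.65
ee_pos: [0.3566, 0.1301, 0.3262]
tool_rot: [1.765, 2.598, 0.0]
contact_force: [0.7, -0.7, 0.3]
finger_gap: 0.0344
```

```bash
python3 - <<'E'
from h import *
st()
c=robot.camera("top"); cv2.imwrite("pics/top16.png",cv2.resize(c["img"][90:310,80:430],None,fx=2.28,fy=2.28,interpolation=cv2.INTER_CUBIC))
s=robot.camera("scene"); cv2.imwrite("pics/scene16.png",s["img"])
E
```

```text
t 27.65 pos [0.3566 0.1301 0.3262] yawY 0.3777 z [ 0.001 -0.    -1.   ] F [ 0.7 -0.7  0.3] gap 0.0344 q [ 0.25 -0.36  1.58 -0.    1.92 -0.13]
```

View pics/top16.png

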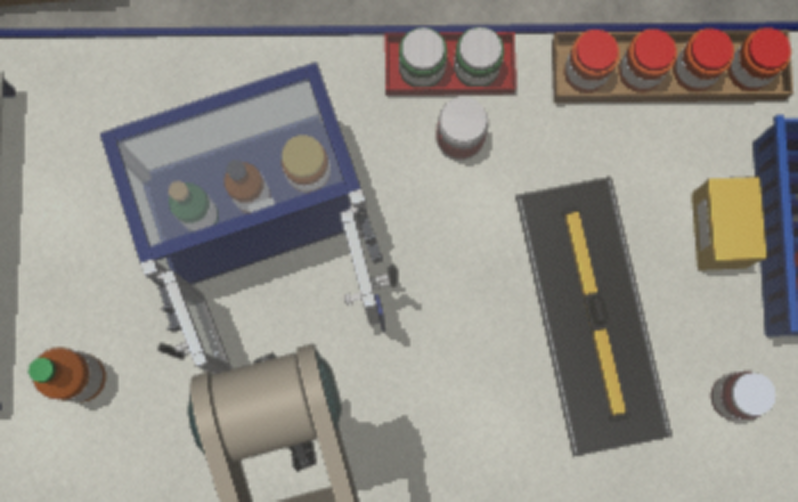

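View pics/scene16.png

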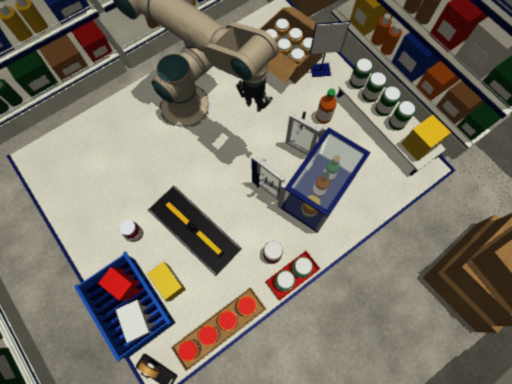

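```bash
python3 - <<'E'
from h import *
c=robot.camera("top"); 
im=cv2.resize(c["img"][170:260,140:260],None,fx=6,fy=6,interpolation=cv2.INTER_CUBIC)
def hp(side,th,v,z):
    q=R.from_euler("z",-side*th).apply([v[0],v[1]*-side,0]); return c2w(-.102+q[0],.132*side+q[1],z)
for side in(-1,1):
  for th,col in((1.3,(0,0,255)),(1.5,(0,255,0))):
    P=p(c,[hp(side,th,(-.030,.090),.238),hp(side,th,(.002,.129),.234),hp(side,th,(.002,.0),.234)])
    P=((P-[140,170]+.5)*6).round().astype(int)
    cv2.circle(im,tuple(map(int,P[0])),4,col,1); cv2.line(im,tuple(map(int,P[1])),tuple(map(int,P[2])),col,1)
cv2.imwrite("pics/chk17.png",im)
E
```

```text
(no output)
```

View pics/chk17.png

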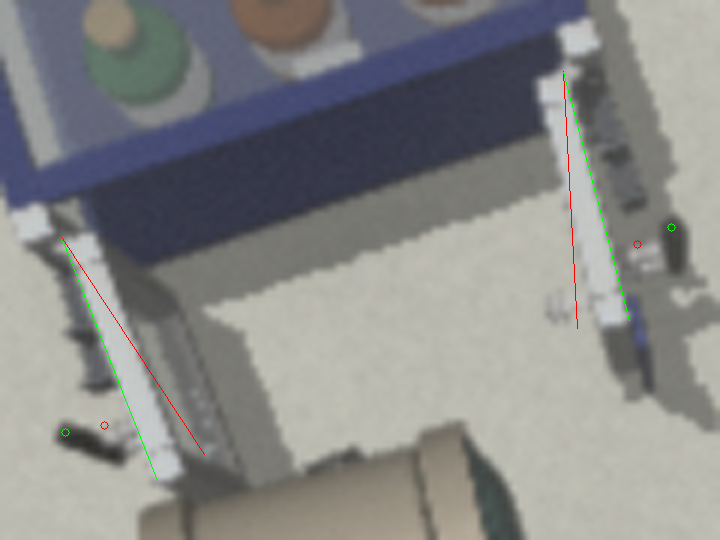

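```bash
python3 - <<'E'
from h import *
st(); print(robot.finish_job())
E
```

```text
t 27.8 pos [0.3576 0.1319 0.3258] yawY 0.3799 z [-0.  0. -1.] F [ 0.6 -1.5  0.1] gap 0.0341 q [ 0.26 -0.36  1.58  0.    1.92 -0.12]
the job is handed in; nothing more can be done
None
```

The job is done and handed in at 27.8 s. No verdict is reported at hand-in, so success rests on my own checks.

- **Bar:** I lifted it level out of both brackets by about 65 mm, set it down along the middle of the black mat and released it. The last top and scene pictures show it lying whole within the mat's outline.
- **Doors:** I opened the right-hand door with the strip first, while the left one was still shut, and then the left-hand door. In the last top view the pulls and door tops match the drawn 1.5 rad position for both doors, clearly past the 1.3 rad position. My rougher reading by eye gave about 1.4 rad for both, still over 1.3.
- **Stock:** every item that the last pictures show stands upright and looks unmoved. I judged this by eye and did not measure it.
- **Robot:** the gripper ended at z = 0.33 m, away from everything. Wrist forces stayed below about 10 N at every reading.

No check failed.

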